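# Draw a slide carrier from the magazine behind the bottle and the can

## Task

The dropper bottle and the black can stand in the way of the carrier magazine: stand both on the dark mat first, then draw the bottom carrier straight out through the magazine's mouth, leaving the ones above it in the magazine, and lay it flat in the middle of the white slab, lengthwise along it. Then put the bottle and the can back upright, each where it stood. Leave the torch and the vial alone.

Things in the scene. Friction and masses are not known exactly. Their poses are not given: they have to be found in the camera images.
- bottle_mid (a point): small dark amber dropper bottle with a black rubber dropper cap, standing upright, 33 mm diameter, 102 mm tall with the cap; its straight round body, by which it can be gripped, reaches about 60 mm up, above it the neck is narrower. The point is on its axis, half-way up, 51 mm above its foot; z is its axis. It stands in front of the magazine, left or right of the can, and is to be put back where it stood at the start
- can_mid (a point): black round screw can, standing upright, 57 mm diameter, 68 mm tall. The point is its centre, 34 mm above its foot; z is its axis. It stands in front of the magazine, beside the bottle, and is to be put back where it stood at the start
- carrier_bottom_mid (a point): the lowest of three bright steel slide carriers (plates 80 x 30 x 8 mm, long axis x) stacked in the magazine. It sticks out 28 mm through the magazine's mouth (towards magazine -x), underside 18 mm above the desk, nothing under that end. The point is its centre: the outer end lies 40 mm from it towards magazine -x. It can be gripped across its 30 mm width by the end that sticks out, and comes free after being drawn about 55 mm
- carrier_top_mid (a point): the uppermost of the three carriers (80 x 30 x 8 mm), seen in the open top of the magazine; the point is its centre. It and the middle one (hidden between) must stay in the magazine; they sink 8 mm by themselves when the bottom one is drawn
- magazine: black plastic magazine fixed to the desk: a chute, open on top, 89 mm long (x), 39 mm wide (y), 48 mm high, inside 83 x 33 mm, floor 18 mm above the desk; screw flanges 5 mm high at both sides reach 35 mm from its middle line. Origin under its centre on the desk, z up. Its mouth, a gate one carrier high, is in the end wall at -x (outer face at x = -44.5 mm); carriers are drawn out along its -x axis, towards the robot
- mat: dark rubber mat fixed to the desk, 200 mm (x) by 130 mm (y), 4 mm thick; the side area. Origin at the centre of its underside, z up
- slab: white opal slab fixed on the desk, 98 mm (x) by 192 mm (y), flat top 32 mm above the desk; its long axis is y. Origin at the centre of its underside, z up
- torch: dark pocket torch lying on the desk, 93 mm long (y), 26 mm thick; bystander. Origin at the centre of its underside
- vial: small glass sample vial with a black cap, standing, 23 mm diameter, 62 mm tall; bystander. Origin at the centre of its underside
Not all that is in view belongs to the job. There is more than one size of the mat; the one meant has the size given above.

How it is judged:
By the outcome, as a careful person would: the job done as asked, in the order asked, and still so for the second after the job is handed in, with the robot touching nothing.
It also fails if it takes over 123 s, if anything falls off the work surface, if the arm or the gripper's body presses on something with over 40 N, if the wrist force passes 120 N, or if a joint passes its speed limit or range.

## Robot

A 6-joint arm with a two-finger parallel gripper is mounted at the origin on a cart in front of the work surface, level with it; the furniture and walls round the work are solid. World frame = base frame: x ahead of the robot, y to its left, z up, the work surface at z = 0. Lengths are in m, angles in degrees, forces in N, time in s.
With the tool pointing down it reaches from about 0.35 to 0.875 m from the base axis. Payload 4.2 kg.
Tool frame: the origin (TCP) lies on the centre line of the jaws, within the pads' length; the fingertips stand tip_reach ahead of it and the grasp point (between the pads) is the TCP (tip_reach is the distance from the TCP to the fingertips, in m); z points along the fingers, y is the line along which they close (so a half turn about z gives the same grasp; the last joint's range is limited). The gripper opens to 87 mm and grips with 3 to 60 N. Pads are 19 mm wide; open, the fingers measure 117 mm over their backs; the gripper's body (75 mm by 190 mm) begins 51 mm behind the grasp point.
Start: joints at [14.817, 22.042, 0.453, 0, -68.411, -14.817], TCP at [0.625, 0, 0.242] pointing down, gripper open.
Joint ranges: [-179.83, 179.83], [-69.29, 118.12], [-61.27, 80.66], [-181.25, 117.63], [-171.15, -9.14], [-177.46, 177.46]. Speed limits (degrees/s): [159.86, 159.86, 180, 180, 180, 180].

## Interface

Orientations are given as a 3x3 rotation matrix whose columns are the frame's x, y, z axes.
In Python, from station import sense, capture, finish_job, tip_reach gives the robot as it stands.
- The arm moves only by the tool arm_command, never from a script. Its argument "deltas" is a list of rows, each a list of 7 numbers: the turn, a rotation vector about the tool's x, y, z in rad, then the shift along the tool's x, y, z in cm, then the closure, from -1 (fully open) to 1 (shut), so that 0 is half open. In form: [[rx, ry, rz, dx, dy, dz, hand], ...]. A call has 1 to 8 rows; each row is the pose to reach, as a shift and turn from the pose commanded when the call began, along the tool's axes at that moment; what a row does not reach only later rows make up. A row lasts 1/12 s, in which the tool goes at most 41.7 mm and 7.16 degrees, less where a joint would pass 70% of its speed; a pose out of reach is approached as far as the arm can. A call with a gripper value outside its range is refused whole. The fingers move at their own pace and stop on an object; the grip force is fixed at half the most. Time passes only in rows, so rows that repeat a pose let the fingers close. It gives the time, the measured TCP pose, the force, the opening and the grip force at its end, in the units of the state.
- sense(): the state, without advancing time (a new reading comes with each control period).
- capture(name): name is "scene" or "side" or "wrist"; returns a dict with "pixels" (384x512x3 uint8, blue, green, red), "fovy" (degrees; the focal length in pixels is half the picture's height over the tangent of half this angle, whatever the lens; pixels are square), "cx", "cy" (the principal point, pixels), "rvec" (rotation vector, rad) and "tvec" (3), from world to camera coordinates, as OpenCV has them. Camera axes: x right, y down, z forward; pixel columns grow to the right and rows downward; lengths in m; the calibration is good to about 2 mm. A picture is of the moment at which its call begins. There is no depth.
- finish_job(): hands the job in; it is judged then, once.
The state is a dict: "time_s": time; "joints": joint angles; "joint_velocities": joint speeds; "effort": joint torques, N m; "tcp_pos": TCP position; "ee_rot": TCP orientation; "wrist_force": force on the tool from outside, world axes, zero at the start; "moment": the same for the moment, N m; "gripper_width": opening from 0.0 (shut) to 1.0 (fully open); "gripper_force": force on a finger pad.
Only numpy, scipy, OpenCV 4.12 (cv2) and the standard library are available. Lean on these libraries where they do the work, as an engineer would, in place of code of your own. Each camera call takes 0.05 s, during which the arm holds its last target. There are 200 camera calls.

## Working session

There is one attempt and no reset: what is moved stays moved. The work goes in short steps, Python scripts to look and compute and a tool call to move; the robot and the scene stay as the last step left them, time stands still between calls to the robot, and variables do not carry over. Pictures are saved under pics/ and viewed, at most 15 in all, crops included, and the job is handed in when it is done.

Besides the shell and the picture viewer there is one more tool, called after "Call:" by a JSON object that holds its "name" and its "arguments", one argument or row to a line. arm_command: Moves the arm, as the interface text tells. Its arguments: {"type":"object","properties":{"deltas":{"type":"array"}},"required":["deltas"]}

```bash
mkdir -p pics; ls; cat > h.py <<'E'
import numpy as np, cv2
from station import sense, capture, finish_job, tip_reach
def cam(n):
    c=capture(n); R=cv2.Rodrigues(np.array(c["rvec"],float))[0]; t=np.array(c["tvec"],float).ravel()
    f=192/np.tan(np.radians(c["fovy"])/2)
    return dict(im=np.array(c["pixels"]),R=R,t=t,f=f,cx=c["cx"],cy=c["cy"])
def ray(c,u,v):
    d=c["R"].T@np.array([(u-c["cx"])/c["f"],(v-c["cy"])/c["f"],1.0]); return -c["R"].T@c["t"],d
def onz(c,u,v,z):
    o,d=ray(c,u,v); return o+d*(z-o[2])/d[2]
def proj(c,p):
    q=c["R"]@np.array(p,float)+c["t"]; return np.array([c["cx"],c["cy"]])+c["f"]*q[:2]/q[2]
E
python3 - <<'E'
from h import *
for n in("scene","side","wrist"):
    c=cam(n); cv2.imwrite(f"pics/{n}0.png",c["im"]); np.save(f"{n}0.npy",c,allow_pickle=True)
    print(n,c["f"],c["cx"],c["cy"],-c["R"].T@c["t"],c["R"][2])
print(tip_reach,sense())
E
```

```text
pics
scene 406.4355814423517 258.4260454146313 196.41279135490961 [-0.04648495 -0.52167654  0.78940899] [ 0.57231149  0.49702904 -0.65224358]
side 462.02673022605836 267.0439317805512 193.84080204686452 [-0.18185613 -0.29445862  1.41613457] [ 0.48014702  0.19098372 -0.85614488]
wrist 294.9203328659482 254.62674505733253 191.40088634151581 [ 0.62520075 -0.08462706  0.38409503] [-0.00147689  0.3036613  -0.9527789 ]
0.019 {'time_s': 0.15, 'joints': array([ 1.48153436e+01,  2.20807100e+01,  3.99773848e-01, -2.03651851e-02,
       -6.84114950e+01, -1.48165347e+01]), 'joint_velocities': array([ 0.10050147, -0.1597902 ,  0.14909299,  0.05135575,  0.00790197,
       -0.07463741]), 'effort': array([ 3.86667998e-04, -3.91052306e+01,  1.87588084e+01,  4.22235444e+00,
        1.23758311e-02, -1.38926293e-04]), 'tcp_pos': array([6.24591140e-01, 6.08510690e-06, 2.40724381e-01]), 'ee_rot': array([[-1.51758151e-04, -9.99998637e-01, -1.64408679e-03],
       [-9.99999984e-01,  1.51911234e-04, -9.29864351e-05],
       [ 9.32360636e-05,  1.64407265e-03, -9.99998644e-01]]), 'wrist_force': array([ 0.56339099, -0.12452717,  0.60850877]), 'moment': array([-0.00136831,  0.03007193, -0.01937324]), 'gripper_force': 0.0, 'gripper_width': 1.0023814128584063}
```

View pics/scene0.png

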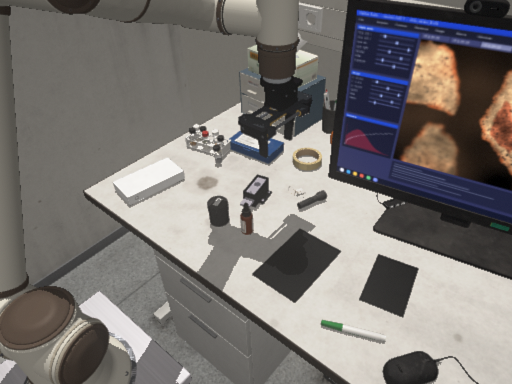

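View pics/side0.png

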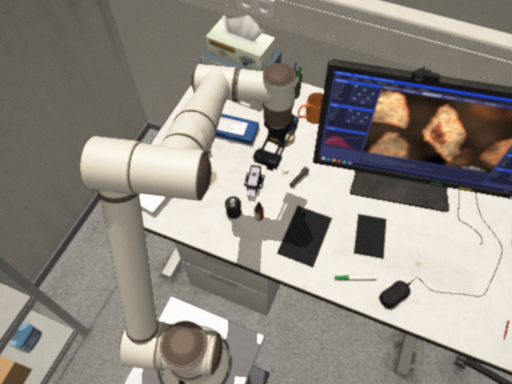

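View pics/wrist0.png

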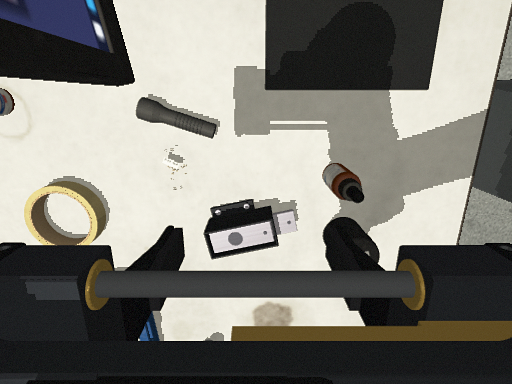

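Scene picture: slab at (149,181), can (218,210), bottle (247,220), magazine (257,190) with a bright carrier end at its lower left, torch (312,200). There are two mats, the large one at (297,264) and the small one at (389,283). The other black or dark things are the vial, not yet found, and the microscope. I'll take one close crop and measure.

```bash
python3 - <<'E'
from h import *
s=np.load("scene0.npy",allow_pickle=True).item(); w=np.load("wrist0.npy",allow_pickle=True).item()
a=cv2.resize(s["im"][120:260,180:330],None,fx=3.6,fy=3.6,interpolation=cv2.INTER_CUBIC)[:504]
b=cv2.resize(w["im"][140:270,190:390],None,fx=1.3,fy=1.3,interpolation=cv2.INTER_CUBIC)
o=np.zeros((504,800,3),np.uint8); o[:a.shape[0],:540]=a; o[:b.shape[0],540:800]=b
cv2.imwrite("pics/crop1.png",o)
# mats: dark; slab: bright
g=cv2.cvtColor(s["im"],cv2.COLOR_BGR2GRAY)
def quads(m,z,roi,name):
    mm=np.zeros_like(m); x0,y0,x1,y1=roi; mm[y0:y1,x0:x1]=m[y0:y1,x0:x1]
    cs,_=cv2.findContours(mm,cv2.RETR_EXTERNAL,cv2.CHAIN_APPROX_NONE)
    c=max(cs,key=cv2.contourArea)
    P=np.array([onz(s,*p,z)[:2] for p in c[:,0,:].astype(float)],np.float32)
    r=cv2.minAreaRect(P); print(name,"c",np.round(r[0],4),"size",np.round(r[1],4),"ang",round(r[2],1))
dark=(g<60).astype(np.uint8)*255
quads(dark,.004,(245,222,345,305),"bigmat"); quads(dark,.004,(350,250,425,320),"smallmat")
print("slab px",s["im"][181,149],s["im"][205,170],s["im"][230,190],s["im"][200,130])
for t in (215,225,235,242): quads((g>t).astype(np.uint8)*255,.032,(105,150,195,210),f"slab{t}")
E
```

```text
bigmat c [ 0.5113 -0.1588] size [0.1269 0.1969] ang 89.9
smallmat c [ 0.5946 -0.3654] size [0.1503 0.0959] ang 11.4
slab px [243 246 247] [204 212 219] [211 220 224] [136 139 141]
slab215 c [0.4568 0.4039] size [0.1541 0.2702] ang 86.8
slab225 c [0.4821 0.3825] size [0.0992 0.1902] ang 80.3
slab235 c [0.4815 0.381 ] size [0.0948 0.1892] ang 80.6
slab242 c [0.4815 0.3813] size [0.0938 0.1874] ang 80.7
```

View pics/crop1.png

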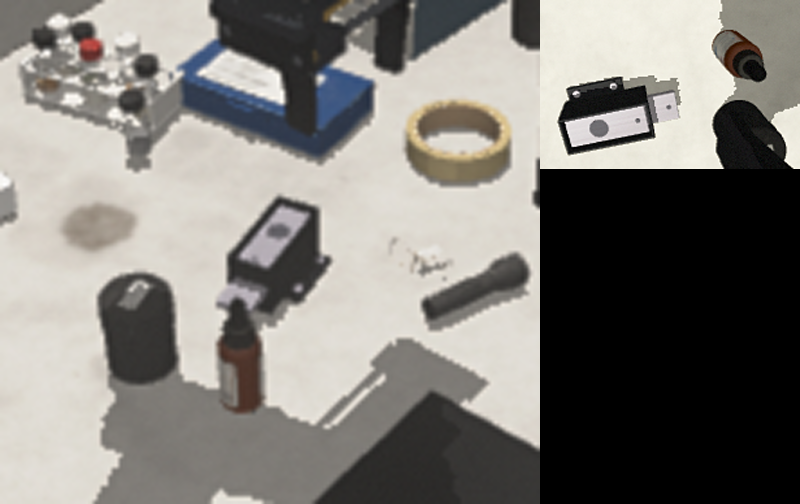

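The crop shows the bottle (brown, scene ≈(247,222)), the can (≈(218,212)) and the magazine (≈(257,190)) with the carrier end sticking out at ≈(247,201). The vial with the black cap stands in front of the rack at ≈(217,155), and the torch is at ≈(312,200). The right mat is the big one, 0.197 × 0.127 m. The slab lies with its long axis at about 170.5°. Next I'll measure the cylinders and the carriers.

```bash
python3 - <<'E'
from h import *
C={n:np.load(n+"0.npy",allow_pickle=True).item() for n in("scene","side","wrist")}
def comp(m,seed):
    n,l=cv2.connectedComponents(m.astype(np.uint8),connectivity=4); k=l[seed[1],seed[0]]
    return (l==k) if k else None
def cyl(n,m,r,h,name):
    c=C[n]; v,u=np.nonzero(m); o=-c["R"].T@c["t"]
    b=v.max(); ub=np.mean(u[v>=b-1]); t=v.min(); ut=np.mean(u[v<=t+1])
    pb=onz(c,ub,b+.5,0); d=pb[:2]-o[:2]; d/=np.linalg.norm(d)
    pt=onz(c,ut,t-.5,h)
    print(name,n,"bbox",u.min(),u.max(),t,b,"base",np.round(pb[:2]+r*d,4),"top",np.round(pt[:2]-r*d,4))
for n,seed,box in(("scene",(218,212),(200,190,234,230)),("side",(233,207),(222,192,244,222))):
    g=cv2.cvtColor(C[n]["im"],cv2.COLOR_BGR2GRAY); m=np.zeros(g.shape,bool); x0,y0,x1,y1=box
    m[y0:y1,x0:x1]=g[y0:y1,x0:x1]<70
    k=comp(m,seed); 
    if k is not None: cyl(n,k,.0285,.068,"can")
for n,box in(("scene",(236,200,258,240)),("side",(250,198,268,226))):
    im=C[n]["im"].astype(int); x0,y0,x1,y1=box; m=np.zeros(im.shape[:2],bool)
    s=im[y0:y1,x0:x1]; m[y0:y1,x0:x1]=(s.max(2)<85)|((s[...,2]-s[...,0])>30)
    m=cv2.morphologyEx(m.astype(np.uint8),cv2.MORPH_OPEN,np.ones((2,2)))>0
    l=cv2.connectedComponentsWithStats(m.astype(np.uint8)); k=1+np.argmax(l[2][1:,4]); m=l[1]==k
    v,u=np.nonzero(m); c=C[n]; o=-c["R"].T@c["t"]; lo=v>v.max()-14 if n=="scene" else v>v.max()-8
    um=(u[lo].min()+u[lo].max())/2; ut=u[v<=v.min()+1].mean()
    pb=onz(c,um,v.max()+.5,0); d=pb[:2]-o[:2]; d/=np.linalg.norm(d); pt=onz(c,ut,v.min()-.5,.102)
    print("bottle",n,u.min(),u.max(),v.min(),v.max(),"um",um,"base",np.round(pb[:2]+.0165*d,4),"top",np.round(pt[:2]-.006*d,4))
for n,s1,s2,box in(("scene",(257,182),(245,203),(236,170,275,212)),("wrist",(258,232),(287,222),(196,195,302,262))):
    c=C[n]; im=c["im"]; x0,y0,x1,y1=box; g=cv2.cvtColor(im,cv2.COLOR_BGR2GRAY); bl=im[...,0].astype(int)-im[...,2]
    print(n,"px top",im[s1[1],s1[0]],"px end",im[s2[1],s2[0]],"desk",im[y0+3,x1-3])
    for nm,sd,z,m in(("top",s1,.042,g>120),("end",s2,.026,(bl>-3)&(g>140))):
        mm=np.zeros(g.shape,bool); mm[y0:y1,x0:x1]=m[y0:y1,x0:x1]; k=comp(mm,sd)
        if k is None: print(nm,"none"); continue
        cs=cv2.findContours(k.astype(np.uint8),cv2.RETR_EXTERNAL,cv2.CHAIN_APPROX_NONE)[0][0][:,0]
        P=np.array([onz(c,*p,z)[:2] for p in cs.astype(float)],np.float32); r=cv2.minAreaRect(P)
        print(nm,k.sum(),"c",np.round(r[0],4),"size",np.round(r[1],4),"ang",round(r[2],1),"corners",np.round(cv2.boxPoints(r),4).tolist())
for p in((218,163),): print("vial foot",onz(C["scene"],*p,0))
for p in((297,207),(326,193)): print("torch end",onz(C["scene"],*p,0.0))
E
```

```text
can scene bbox 208 228 198 226 base [0.4983 0.107 ] top [0.5056 0.0773]
can side bbox 226 240 199 218 base [0.4996 0.1054] top [0.4896 0.0875]
bottle scene 242 252 204 235 um 249.0 base [0.5194 0.0078] top [0.5122 0.004 ]
bottle side 256 263 204 219 um 259.5 base [0.5214 0.0125] top [0.5059 0.005 ]
scene px top [126 120 124] px end [58 58 60] desk [201 209 216]
top 138 c [0.6437 0.0867] size [0.0736 0.0276] ang 12.5 corners [[0.6047999858856201, 0.09220000356435776], [0.61080002784729, 0.06530000269412994], [0.682699978351593, 0.08129999786615372], [0.6766999959945679, 0.10819999873638153]]
end none
wrist px top [214 212 220] px end [120 120 121] desk [227 237 240]
top 1110 c [0.6419 0.0856] size [0.0792 0.0287] ang 12.8 corners [[0.6000999808311462, 0.0908999964594841], [0.6065000295639038, 0.06289999932050705], [0.6837999820709229, 0.0803999975323677], [0.6773999929428101, 0.10840000212192535]]
end none
vial foot [0.69262138 0.29301697 0.        ]
torch end [ 0.6796501  -0.03712582  0.        ]
torch end [ 7.84222709e-01 -6.82151609e-02 -1.11022302e-16]
```

Call:
{"name": "arm_command", "arguments": {
  "deltas": [
    [0,0,0,-4,2,-1,-1],
    [0,0,0,-8,4,-2,-1],
    [0,0,0,-12,6,-3,-1],
    [0,0,0,-12,6,-3,-1],
    [0,0,0,-12,6,-3,-1],
    [0,0,0,-12,6,-3,-1]
  ]
}}

```text
time_s: 0.65
tcp_pos: [0.5647, 0.1206, 0.2716]
ee_rot: [[0.002, -1.0, 0.0], [-1.0, -0.002, 0.0], [-0.0, -0.0, -1.0]]
wrist_force: [-0.3, -0.0, -0.8]
gripper_width: 1.0
gripper_force: 0.0
```

```bash
python3 - <<'E'
from h import *
c=cam("wrist"); np.save("wrist1.npy",c,allow_pickle=True); cv2.imwrite("pics/wrist1.png",cv2.resize(c["im"],(768,576),interpolation=cv2.INTER_CUBIC))
print(-c["R"].T@c["t"],sense()["tcp_pos"])
E
```

```text
[0.56524141 0.03594067 0.4150939 ] [0.5648541  0.11983611 0.27113662]
```

View pics/wrist1.png

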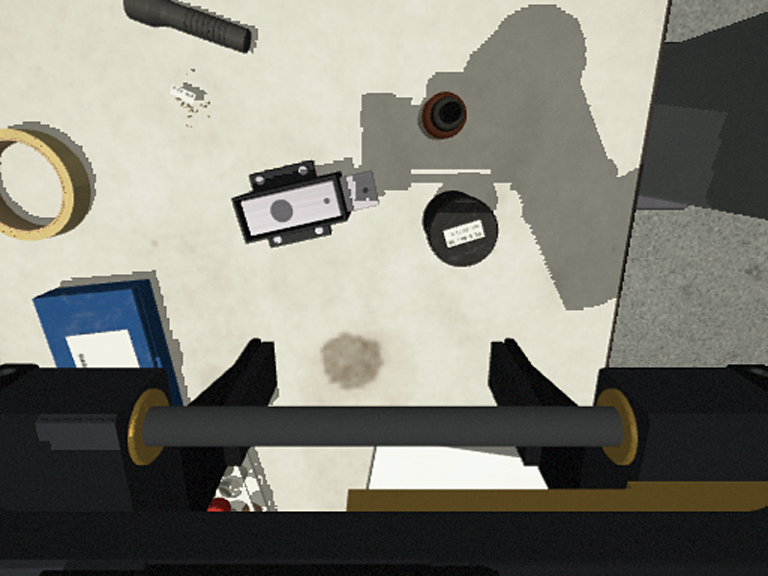

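Wrist view (1.5× scale): bottle seen from above at (444,113), can at (462,230), top carrier at (292,209), protruding end at (365,189), and the torch at the upper left. Now I'll measure precisely here.

```bash
cat > m.py <<'E'
from h import *
from scipy.optimize import least_squares
def blob(m,box):
    x0,y0,x1,y1=box; mm=np.zeros(m.shape,np.uint8); mm[y0:y1,x0:x1]=m[y0:y1,x0:x1]
    l=cv2.connectedComponentsWithStats(mm,connectivity=4); k=1+np.argmax(l[2][1:,4]); mm=(l[1]==k).astype(np.uint8)
    return mm,max(cv2.findContours(mm,cv2.RETR_EXTERNAL,cv2.CHAIN_APPROX_NONE)[0],key=len)[:,0].astype(float)
def cyl(c,cont,r,z,sgn,name,tilt=0):
    o=(-c["R"].T@c["t"])[:2]; P=np.array([onz(c,*p,z)[:2] for p in cont]); x=P.mean(0)
    for _ in range(4):
        d=(x-o)/np.linalg.norm(x-o); Q=P[((P-x)@d)*sgn>r*.15]
        f=least_squares(lambda q:np.linalg.norm(Q-q,axis=1)-r,x,loss="soft_l1",f_scale=.001); x=f.x
    print(name,"z",z,"c",np.round(x,4),"rms mm",round(1e3*np.sqrt(np.mean(f.fun**2)),2),len(Q)); return x
def rect(c,cont,z,name):
    P=np.array([onz(c,*p,z)[:2] for p in cont],np.float32); r=cv2.minAreaRect(P)
    print(name,"c",np.round(r[0],4),"size",np.round(r[1],4),"ang",round(r[2],1),np.round(cv2.boxPoints(r),4).tolist()); return r
E
python3 - <<'E'
from m import *
c=np.load("wrist1.npy",allow_pickle=True).item(); im=c["im"].astype(int); g=im.mean(2)
_,k=blob(g<95,(278,124,340,182)); k=cv2.convexHull(k.astype(np.int32))[:,0]
t=np.array([p for p in k],float); m=np.zeros(g.shape,np.uint8); cv2.fillPoly(m,[k],1); k=max(cv2.findContours(m,0,1)[0],key=len)[:,0].astype(float)
print("canbox",k.min(0),k.max(0)); cyl(c,k,.0285,.068,1,"can top"); cyl(c,k,.0285,0,-1,"can foot")
_,k=blob(((im[...,2]-im[...,0])>25)|(g<70),(272,54,318,98)); print("botbox",k.min(0),k.max(0))
cyl(c,k,.0165,.06,1,"bottle shoulder");cyl(c,k,.0165,.0,-1,"bottle foot")
_,k=blob((g<45),(287,60,312,90)); print("cap",onz(c,*(k.min(0)+k.max(0))/2,.1),(k.min(0)+k.max(0))/2)
_,k=blob(g>130,(158,118,232,160)); rect(c,k,.042,"top carrier")
e=im[110:142,228:258]; 
_,k=blob((im[...,0]>im[...,2]-4)&(g>60),(231,112,258,142)); rect(c,k,.026,"end")
_,k=blob(g<60,(150,100,245,170)); rect(c,k,.0,"mag dark@0")
print((im[...,2]-im[...,0])[126,225:262].tolist(), g[126,225:262].astype(int).tolist())
s=np.load("scene0.npy",allow_pickle=True).item()
E
```

```text
canbox [282. 127.] [331. 177.]
can top z 0.068 c [0.5027 0.0998] rms mm 0.6 62
can foot z 0 c [0.499  0.1027] rms mm 0.53 53
botbox [279.  61.] [310.  92.]
bottle shoulder z 0.06 c [0.5197 0.0138] rms mm 0.41 40
bottle foot z 0.0 c [0.5153 0.0124] rms mm 1.0 41
cap [0.52176737 0.01508785 0.1       ] [298.5  75.5]
top carrier c [0.6421 0.0857] size [0.0789 0.0293] ang 12.7 [[0.6003999710083008, 0.09130000323057175], [0.6068000197410583, 0.06279999762773514], [0.6837999820709229, 0.08009999990463257], [0.6773999929428101, 0.10859999805688858]]
end c [0.5805 0.0693] size [0.0197 0.0257] ang 3.5 [[0.5698999762535095, 0.08150000125169754], [0.571399986743927, 0.05590000003576279], [0.5910999774932861, 0.057100001722574234], [0.5895000100135803, 0.08269999921321869]]
mag dark@0 c [0.6504 0.0874] size [0.104  0.0687] ang 12.5 [[0.592199981212616, 0.1096000000834465], [0.6071000099182129, 0.04259999841451645], [0.7085999846458435, 0.06509999930858612], [0.6937000155448914, 0.13220000267028809]]
[-2, 2, -2, 2, 2, 0, 1, 2, 3, 5, 4, 5, 2, 2, 2, 2, 1, 1, -2, -1, 1, 2, 3, 2, 2, 2, 12, 13, 12, 11, 13, 13, 14, 14, 13, 14, 15] [46, 21, 1, 102, 106, 104, 105, 99, 89, 206, 211, 216, 118, 101, 102, 103, 92, 56, 49, 47, 71, 96, 99, 101, 102, 89, 121, 126, 126, 126, 121, 131, 133, 132, 135, 133, 129]
```

Call:
{"name": "arm_command", "arguments": {
  "deltas": [
    [0,0,0,3,1.3,2,-0.5],
    [0,0,0,6.5,2.8,5,-0.5],
    [0,0,0,9.5,4,8,-0.5],
    [0,0,0,10.7,4.6,11,-0.5],
    [0,0,0,10.7,4.6,13,-0.5],
    [0,0,0,10.7,4.6,13,-0.5],
    [0,0,0,10.7,4.6,13,-0.5]
  ]
}}

```text
time_s: 1.28
tcp_pos: [0.5191, 0.0116, 0.1408]
ee_rot: [[-0.002, -1.0, -0.002], [-1.0, 0.002, -0.001], [0.001, 0.002, -1.0]]
wrist_force: [0.2, 0.8, 0.5]
gripper_width: 0.75
gripper_force: 0.0
```

Call:
{"name": "arm_command", "arguments": {
  "deltas": [
    [0,0,0,0,0,2,-0.5],
    [0,0,0,0,0,4,-0.5],
    [0,0,0,0,0,6,-0.5],
    [0,0,0,0,0,7.5,-0.5],
    [0,0,0,0,0,8.3,-0.5],
    [0,0,0,0,0,8.3,-0.5],
    [0,0,0,0,0,8.3,-0.5]
  ]
}}

```text
time_s: 1.87
tcp_pos: [0.5204, 0.0134, 0.0596]
ee_rot: [[0.001, -1.0, 0.002], [-1.0, -0.001, 0.0], [-0.0, -0.002, -1.0]]
wrist_force: [-0.1, 0.6, 0.0]
gripper_width: 0.751
gripper_force: 0.0
```

```bash
python3 - <<'E'
from h import *
c=cam("wrist"); s=cam("scene"); a=cv2.resize(s["im"][160:260,190:310],None,fx=3,fy=3,interpolation=cv2.INTER_CUBIC)
o=np.zeros((384,872,3),np.uint8); o[:,:512]=c["im"]; o[:300,512:]=a
cv2.imwrite("pics/g1.png",cv2.resize(o,None,fx=.9,fy=.9)); print(sense()["tcp_pos"],sense()["wrist_force"])
E
```

```text
[0.520402   0.01345456 0.06005385] [ 0.18381139  0.48524326 -0.00650787]
```

View pics/g1.png

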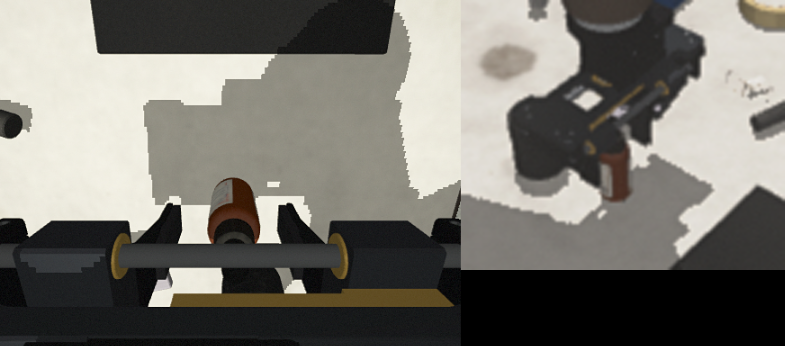

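The picture shows the bottle between the fingers (body at (235,215), pads at 170 and 285). I'll close the fingers and lift.

Call:
{"name": "arm_command", "arguments": {
  "deltas": [
    [0,0,0,0,0,0,0.2],
    [0,0,0,0,0,0,0.8],
    [0,0,0,0,0,0,0.8],
    [0,0,0,0,0,0,0.8],
    [0,0,0,0,0,0,0.8],
    [0,0,0,0,0,0,0.8]
  ]
}}

```text
time_s: 2.47
tcp_pos: [0.519, 0.013, 0.0586]
ee_rot: [[0.0, -1.0, 0.0], [-1.0, -0.0, 0.0], [-0.0, -0.0, -1.0]]
wrist_force: [0.0, 1.0, 0.7]
gripper_width: 0.382
gripper_force: 0.2
```

Call:
{"name": "arm_command", "arguments": {
  "deltas": [
    [0,0,0,0,0,0,0.8],
    [0,0,0,0,0,-0.5,0.8],
    [0,0,0,0,0,-1.5,0.8],
    [0,0,0,0,0,-2.5,0.8],
    [0,0,0,0,0,-3,0.8]
  ]
}}

```text
time_s: 2.88
tcp_pos: [0.52, 0.0133, 0.0905]
ee_rot: [[0.0, -1.0, 0.003], [-1.0, -0.0, 0.001], [-0.001, -0.003, -1.0]]
wrist_force: [0.7, -0.1, -1.3]
gripper_width: 0.362
gripper_force: 30.0
```

Call:
{"name": "arm_command", "arguments": {
  "deltas": [
    [0,0,0,1.5,0.5,0,0.8],
    [0,0,0,4,1.4,0,0.8],
    [0,0,0,7,2.4,0,0.8],
    [0,0,0,10,3.5,0,0.8],
    [0,0,0,13,4.5,0,0.8],
    [0,0,0,15.5,5.4,0,0.8],
    [0,0,0,17,5.9,0,0.8],
    [0,0,0,17.3,6,0,0.8]
  ]
}}

```text
time_s: 3.55
tcp_pos: [0.458, -0.1619, 0.0892]
ee_rot: [[-0.003, -1.0, 0.0], [-1.0, 0.003, 0.0], [-0.0, -0.0, -1.0]]
wrist_force: [-0.2, -0.3, -1.0]
gripper_width: 0.362
gripper_force: 30.0
```

Call:
{"name": "arm_command", "arguments": {
  "deltas": [
    [0,0,0,0,0,0.4,0.8],
    [0,0,0,0,0,1.2,0.8],
    [0,0,0,0,0,1.9,0.8],
    [0,0,0,0,0,2.3,0.8],
    [0,0,0,0,0,2.5,0.8],
    [0,0,0,0,0,2.6,0.8],
    [0,0,0,0,0,2.6,0.8]
  ]
}}

```text
time_s: 4.13
tcp_pos: [0.4588, -0.1594, 0.0625]
ee_rot: [[0.001, -1.0, -0.002], [-1.0, -0.001, -0.0], [0.0, 0.002, -1.0]]
wrist_force: [-1.5, -0.1, 2.4]
gripper_width: 0.359
gripper_force: 30.0
```

```bash
python3 - <<'E'
from h import *
a=sense(); print(a["tcp_pos"],a["wrist_force"],a["gripper_width"],a["gripper_force"])
s=cam("scene"); w=cam("wrist"); o=np.hstack([cv2.resize(s["im"][190:320,220:360],(420,390)),cv2.resize(w["im"][150:300,170:314],(374,390))])
cv2.imwrite("pics/g2.png",o)
E
```

```text
[ 0.45877336 -0.15941583  0.06253429] [-1.46928618 -0.05363161  2.38944373] 0.3591260556908251 29.974646939936065
```

View pics/g2.png

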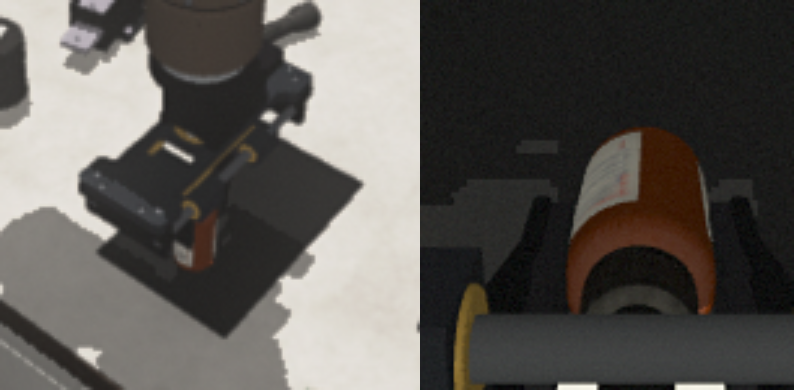

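The bottle stands on the mat (≈(290,275) in the scene) and the force shows contact. I'll release it, rise and go over the can.

Call:
{"name": "arm_command", "arguments": {
  "deltas": [
    [0,0,0,0,0,0,0.1],
    [0,0,0,0,0,0,-0.4],
    [0,0,0,0,0,0,-0.4],
    [0,0,0,0,0,-1,-0.4],
    [0,0,0,0,0,-3,-0.6],
    [0,0,0,0,0,-6,-0.8],
    [0,0,0,0,0,-8.5,-0.84],
    [0,0,0,0,0,-8.5,-0.84]
  ]
}}

```text
time_s: 4.9
tcp_pos: [0.4627, -0.1605, 0.1527]
ee_rot: [[0.001, -1.0, 0.011], [-1.0, -0.001, -0.002], [0.002, -0.011, -1.0]]
wrist_force: [1.2, 0.8, 0.2]
gripper_width: 0.87
gripper_force: 0.0
```

Call:
{"name": "arm_command", "arguments": {
  "deltas": [
    [0,0,0,-2,-0.3,0,-0.84],
    [0,0,0,-6,-1,0,-0.84],
    [0,0,0,-10,-1.6,0,-0.84],
    [0,0,0,-14,-2.3,0,-0.84],
    [0,0,0,-18,-2.9,0,-0.84],
    [0,0,0,-22,-3.5,0,-0.84],
    [0,0,0,-25.5,-4.1,0,-0.84],
    [0,0,0,-26.1,-4.2,0,-0.84]
  ]
}}

```text
time_s: 5.57
tcp_pos: [0.5026, 0.1058, 0.1476]
ee_rot: [[0.005, -1.0, 0.003], [-1.0, -0.005, 0.001], [-0.001, -0.003, -1.0]]
wrist_force: [-0.3, -0.3, -0.3]
gripper_width: 0.921
gripper_force: 0.0
```

Call:
{"name": "arm_command", "arguments": {
  "deltas": [
    [0,0,0,0,0,0,-0.84],
    [0,0,0,0,0,0,-0.84]
  ]
}}

```text
time_s: 5.73
tcp_pos: [0.5006, 0.101, 0.147]
ee_rot: [[0.001, -1.0, -0.001], [-1.0, -0.001, -0.0], [0.0, 0.001, -1.0]]
wrist_force: [-0.1, -0.8, 0.2]
gripper_width: 0.919
gripper_force: 0.0
```

```bash
python3 - <<'E'
from h import *
a=sense(); print(a["tcp_pos"],a["wrist_force"],a["gripper_width"])
w=cam("wrist"); print(proj(w,(.501,.1012,.068)),proj(w,(.501,.1012,0)))
np.save("wrist2.npy",w,allow_pickle=True); s=cam("scene"); np.save("scene2.npy",s,allow_pickle=True)
cv2.imwrite("pics/g3.png",np.hstack([w["im"][:,60:440],cv2.resize(s["im"][190:320,230:370],(413,384))]))
E
```

```text
[0.50056058 0.10096846 0.14701447] [-0.11699139 -0.84172703  0.22925792] 0.91868302170049
[254.57672193 207.92989882] [254.55455667 184.28545982]
```

View pics/g3.png

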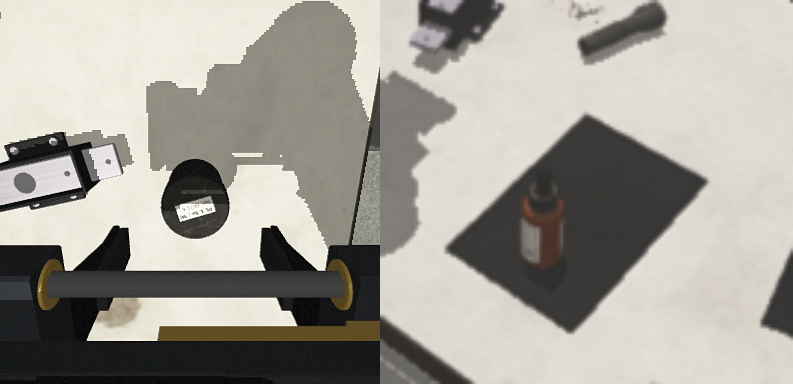

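The bottle stands upright on the mat. The can is centred between the fingers (its top at (255,205), where (255,208) was predicted). I'll descend and grip it.

Call:
{"name": "arm_command", "arguments": {
  "deltas": [
    [0,0,0,0,0,1.5,-0.84],
    [0,0,0,0,0,4,-0.84],
    [0,0,0,0,0,7,-0.84],
    [0,0,0,0,0,9.3,-0.84],
    [0,0,0,0,0,10.5,-0.84],
    [0,0,0,0,0,10.5,-0.5],
    [0,0,0,0,0,10.5,0],
    [0,0,0,0,0,10.5,0.5]
  ]
}}

```text
time_s: 6.5
tcp_pos: [0.5017, 0.1006, 0.0435]
ee_rot: [[-0.001, -1.0, 0.002], [-1.0, 0.001, 0.001], [-0.001, -0.002, -1.0]]
wrist_force: [1.4, -1.0, 0.5]
gripper_width: 0.772
gripper_force: 0.0
```

Call:
{"name": "arm_command", "arguments": {
  "deltas": [
    [0,0,0,0,0,0,0.5],
    [0,0,0,0,0,0,0.5],
    [0,0,0,0,0,0,0.5]
  ]
}}

```text
time_s: 6.75
tcp_pos: [0.5014, 0.1011, 0.0438]
ee_rot: [[0.0, -1.0, 0.002], [-1.0, -0.0, 0.001], [-0.001, -0.002, -1.0]]
wrist_force: [-0.8, -0.8, 4.4]
gripper_width: 0.621
gripper_force: 30.0
```

Call:
{"name": "arm_command", "arguments": {
  "deltas": [
    [0,0,0,0,0,-0.5,0.5],
    [0,0,0,0,0,-1.5,0.5],
    [0,0,0,0,0,-2.5,0.5],
    [0,0,0,0,0,-3,0.5],
    [0,0,0,0,0,-3,0.5]
  ]
}}

```text
time_s: 7.17
tcp_pos: [0.5021, 0.1016, 0.0745]
ee_rot: [[0.0, -1.0, 0.004], [-1.0, -0.0, 0.002], [-0.002, -0.004, -1.0]]
wrist_force: [0.5, 0.9, -1.2]
gripper_width: 0.624
gripper_force: 30.0
```

Call:
{"name": "arm_command", "arguments": {
  "deltas": [
    [0,0,0,2,0,0,0.5],
    [0,0,0,5.5,0,0,0.5],
    [0,0,0,9.5,-1.5,0,0.5],
    [0,0,0,13.5,-3,0,0.5],
    [0,0,0,17.5,-4.5,0,0.5],
    [0,0,0,21.5,-5.5,0,0.5],
    [0,0,0,25,-6.2,0,0.5],
    [0,0,0,26.1,-6.3,0,0.5]
  ]
}}

```text
time_s: 7.83
tcp_pos: [0.5649, -0.1645, 0.0722]
ee_rot: [[-0.004, -1.0, 0.001], [-1.0, 0.004, -0.001], [0.001, -0.001, -1.0]]
wrist_force: [0.6, -0.0, -1.6]
gripper_width: 0.618
gripper_force: 30.0
```

Call:
{"name": "arm_command", "arguments": {
  "deltas": [
    [0,0,0,0,0,0,0.5],
    [0,0,0,0,0,1,0.5],
    [0,0,0,0,0,1.9,0.5],
    [0,0,0,0,0,2.4,0.5],
    [0,0,0,0,0,2.6,0.5],
    [0,0,0,0,0,2.7,0.5],
    [0,0,0,0,0,2.7,0.5]
  ]
}}

```text
time_s: 8.42
tcp_pos: [0.5625, -0.1586, 0.0474]
ee_rot: [[0.003, -1.0, -0.004], [-1.0, -0.003, -0.001], [0.001, 0.004, -1.0]]
wrist_force: [-7.2, 1.3, 15.3]
gripper_width: 0.619
gripper_force: 30.0
```

Call:
{"name": "arm_command", "arguments": {
  "deltas": [
    [0,0,0,0,0,-0.1,0.5],
    [0,0,0,0,0,-0.1,0],
    [0,0,0,0,0,-0.1,-0.6],
    [0,0,0,0,0,-0.1,-0.8],
    [0,0,0,0,0,-2,-0.84],
    [0,0,0,0,0,-5,-0.84],
    [0,0,0,0,0,-9,-0.84],
    [0,0,0,0,0,-11,-0.84]
  ]
}}

```text
time_s: 9.08
tcp_pos: [0.566, -0.1594, 0.1593]
ee_rot: [[0.003, -1.0, 0.006], [-1.0, -0.003, -0.001], [0.001, -0.006, -1.0]]
wrist_force: [0.2, 0.1, 0.4]
gripper_width: 0.908
gripper_force: 0.0
```

Call:
{"name": "arm_command", "arguments": {
  "deltas": [
    [0,0,0.12,-2,-0.2,0,-0.84],
    [0,0,0.24,-5,-0.5,0,-0.6],
    [0,0,0.36,-8.5,-0.8,0,-0.3],
    [0,0,0.48,-12,-1.2,0,-0.15],
    [0,0,0.6,-15.5,-1.5,0,-0.15],
    [0,0,0.72,-19,-1.8,0,-0.15],
    [0,0,0.84,-22.5,-2.1,0,-0.15],
    [0,0,0.96,-23.2,-2.2,0,-0.15]
  ]
}}

```text
time_s: 9.75
tcp_pos: [0.5864, 0.0774, 0.1551]
ee_rot: [[-0.819, -0.574, 0.001], [-0.574, 0.819, 0.001], [-0.001, -0.0, -1.0]]
wrist_force: [1.0, -0.8, 0.2]
gripper_width: 0.589
gripper_force: 0.0
```

Call:
{"name": "arm_command", "arguments": {
  "deltas": [
    [0,0,0.1,0,0,0,-0.15],
    [0,0,0.21,0,0,0,-0.15],
    [0,0,0.32,0,0,0,-0.15],
    [0,0,0.389,0,0,0,-0.15],
    [0,0,0.389,0,0,0,-0.15],
    [0,0,0.389,0,0,0,-0.15]
  ]
}}

```text
time_s: 10.25
tcp_pos: [0.5858, 0.0727, 0.1551]
ee_rot: [[-0.975, -0.223, -0.0], [-0.223, 0.975, -0.0], [0.0, 0.0, -1.0]]
wrist_force: [-0.1, -0.3, -0.2]
gripper_width: 0.579
gripper_force: 0.0
```

```bash
python3 - <<'E'
from m import *
a=sense(); print(a["tcp_pos"],a["wrist_force"],a["gripper_width"],a["joints"].round(1)); print(np.degrees(np.arctan2(a["ee_rot"][1,1],a["ee_rot"][0,1])))
w=cam("wrist"); np.save("wrist3.npy",w,allow_pickle=True); s=cam("scene"); np.save("scene3.npy",s,allow_pickle=True)
u=np.array([np.cos(np.radians(12.7)),np.sin(np.radians(12.7))]); n=np.array([-u[1],u[0]]); M=np.array([.642,.0857])
for x,y in((-.0725,-.015),(-.0725,.015),(-.0445,-.015),(-.0445,.015)): print(x,y,proj(w,[*(M+x*u+y*n),.026]).round(1))
cv2.imwrite("pics/g4.png",np.hstack([w["im"][:,60:440],cv2.resize(s["im"][190:320,230:370],(413,384))]))
E
```

```text
[0.58575938 0.07272244 0.155082  ] [-0.1328254  -0.25264185 -0.21699964] 0.5787899900853956 [ 22.8  23.  -11.4  -0.  -55.6 -99.9]
102.88020617336949
-0.0725 -0.015 [240.  173.2]
-0.0725 0.015 [271.5 173.4]
-0.0445 -0.015 [240.3 201. ]
-0.0445 0.015 [270.9 201.1]
```

View pics/g4.png

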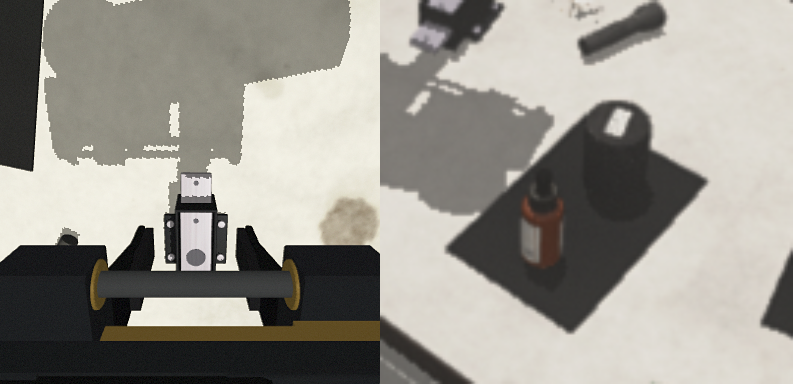

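Both stand on the mat. The carrier end (columns 241–272, row 173) agrees with my prediction. I'll descend so that the fingertips stay just above its underside, then grip.

Call:
{"name": "arm_command", "arguments": {
  "deltas": [
    [0,0,0,0,0,2,-0.15],
    [0,0,0,0,0,5,-0.15],
    [0,0,0,0,0,8,-0.15],
    [0,0,0,0,0,10.3,-0.15],
    [0,0,0,0,0,11.4,-0.15],
    [0,0,0,0,0,11.75,-0.15],
    [0,0,0,0,0,11.75,-0.15],
    [0,0,0,0,0,11.75,-0.15]
  ]
}}

```text
time_s: 11.02
tcp_pos: [0.5871, 0.0724, 0.0393]
ee_rot: [[-0.975, -0.221, 0.002], [-0.221, 0.975, 0.001], [-0.002, -0.0, -1.0]]
wrist_force: [0.5, -0.8, -0.4]
gripper_width: 0.575
gripper_force: 0.0
```

Call:
{"name": "arm_command", "arguments": {
  "deltas": [
    [0,0,0,0,0,0,0.3],
    [0,0,0,0,0,0,0.7],
    [0,0,0,0,0,0,0.8],
    [0,0,0,0,0,0,0.8],
    [0,0,0,0,0,0,0.8],
    [0,0,0,0,0,0,0.8]
  ]
}}

```text
time_s: 11.52
tcp_pos: [0.5863, 0.0722, 0.0388]
ee_rot: [[-0.975, -0.22, 0.001], [-0.22, 0.975, 0.0], [-0.001, 0.0, -1.0]]
wrist_force: [-1.9, 0.9, 4.3]
gripper_width: 0.336
gripper_force: 29.9
```

Call:
{"name": "arm_command", "arguments": {
  "deltas": [
    [0,0,0,0.4,0,0,0.8],
    [0,0,0,1.2,0,0,0.8],
    [0,0,0,2.2,0,0,0.8],
    [0,0,0,3.2,0,0,0.8],
    [0,0,0,4.2,0,0,0.8]
  ]
}}

```text
time_s: 11.93
tcp_pos: [0.5447, 0.0627, 0.0382]
ee_rot: [[-0.976, -0.22, 0.001], [-0.22, 0.976, 0.001], [-0.001, 0.0, -1.0]]
wrist_force: [0.8, 0.1, 1.4]
gripper_width: 0.341
gripper_force: 29.9
```

Call:
{"name": "arm_command", "arguments": {
  "deltas": [
    [0,0,0,1,0,0,0.8],
    [0,0,0,2,0,0,0.8],
    [0,0,0,3,0,0,0.8],
    [0,0,0,4,0,0,0.8],
    [0,0,0,4.3,0,0,0.8],
    [0,0,0,4.3,0,0,0.8]
  ]
}}

```text
time_s: 12.43
tcp_pos: [0.5018, 0.0529, 0.038]
ee_rot: [[-0.975, -0.22, -0.001], [-0.22, 0.975, -0.0], [0.001, -0.0, -1.0]]
wrist_force: [-0.8, 0.9, 0.4]
gripper_width: 0.339
gripper_force: 29.9
```

```bash
python3 - <<'E'
from m import *
a=sense(); print(a["tcp_pos"],a["wrist_force"],a["gripper_width"],a["gripper_force"])
w=cam("wrist"); s=cam("scene"); np.save("wrist4.npy",w,allow_pickle=True); np.save("scene4.npy",s,allow_pickle=True)
cv2.imwrite("pics/g5.png",np.hstack([w["im"][:,60:440],cv2.resize(s["im"][150:250,190:300],(420,384))]))
E
```

```text
[0.50177994 0.05291271 0.03795435] [-0.76553511  0.91545937  0.40096209] 0.3389280276828292 29.875105619430542
```

View pics/g5.png

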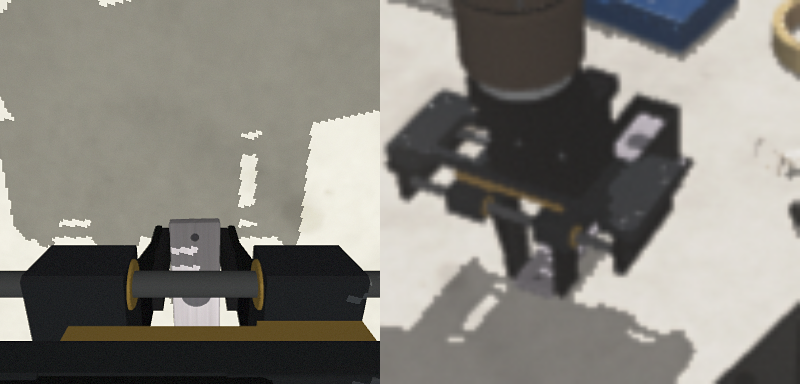

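The carrier hangs free in the fingers, and the top carrier is still in the magazine (≈(262,184) in the scene). I'll lift and carry it to the slab.

Call:
{"name": "arm_command", "arguments": {
  "deltas": [
    [0,0,0,0,0,-1,0.8],
    [0,0,0,0,0,-3,0.8],
    [0,0,0,-0.1,1,-5.5,0.8],
    [0,0,0,-0.3,3.5,-7.5,0.8],
    [0,0,0.05,-0.6,6.5,-8,0.8],
    [0,0,0.1,-0.9,10,-8,0.8],
    [0,0,0.15,-1.2,13.5,-8,0.8],
    [0,0,0.2,-1.5,17,-8,0.8]
  ]
}}

```text
time_s: 13.2
tcp_pos: [0.4805, 0.2243, 0.1194]
ee_rot: [[-1.0, -0.019, 0.002], [-0.019, 1.0, 0.001], [-0.002, 0.001, -1.0]]
wrist_force: [0.8, -1.2, -1.0]
gripper_width: 0.334
gripper_force: 29.9
```

```bash
python3 - <<'E'
from m import *
a=sense(); p=a["tcp_pos"]; R=a["ee_rot"]; print(p,a["gripper_width"],np.degrees(np.arctan2(R[1,1],R[0,1])))
d=R.T@(np.array([.4575,.385,.118])-p); print("to target tool cm",(100*d).round(2))
E
```

```text
[0.48049903 0.22428688 0.11937689] 0.33431341821929406 91.07839513128113
to target tool cm [ 2.   16.11  0.16]
```

Call:
{"name": "arm_command", "arguments": {
  "deltas": [
    [0,0,0.04,0.4,3.5,0,0.8],
    [0,0,0.08,0.8,7,0,0.8],
    [0,0,0.12,1.2,10.5,0,0.8],
    [0,0,0.16,1.6,13.5,0,0.8],
    [0,0,0.187,1.8,15.6,0,0.8],
    [0,0,0.187,1.8,16.3,0,0.8],
    [0,0,0.187,1.8,16.3,0,0.8],
    [0,0,0.187,1.8,16.3,0,0.8]
  ]
}}

```text
time_s: 13.87
tcp_pos: [0.4587, 0.3847, 0.1181]
ee_rot: [[-0.986, 0.164, -0.001], [0.164, 0.986, -0.001], [0.0, -0.001, -1.0]]
wrist_force: [0.1, -0.6, 0.1]
gripper_width: 0.336
gripper_force: 29.9
```

```bash
python3 - <<'E'
from m import *
a=sense(); p=a["tcp_pos"]; R=a["ee_rot"]; print(p,a["wrist_force"],a["gripper_width"],np.degrees(np.arctan2(R[1,1],R[0,1])))
w=cam("wrist"); s=cam("scene"); np.save("wrist5.npy",w,allow_pickle=True); np.save("scene5.npy",s,allow_pickle=True)
cv2.imwrite("pics/g6.png",np.hstack([w["im"][:,60:440],cv2.resize(s["im"][130:230,90:200],(420,384))]))
print("slab corners seen at pred:")
c=np.array([.482,.381]); th=np.radians(-9.5); l=np.array([np.cos(th),np.sin(th)]); n=np.array([-l[1],l[0]])
for i in(-1,1):
  for j in(-1,1): print(i,j,proj(w,[*(c+i*.096*l+j*.049*n),.032]).round(1))
tz=p[2]-.039+.026; P=p[:2]-.0152*l
print("carrier outer end pred",proj(w,[*(P+.015*n),tz]).round(1),proj(w,[*(P-.015*n),tz]).round(1))
E
```

```text
[0.45868618 0.38467228 0.11809273] [ 0.13005246 -0.64345478  0.13185745] 0.33574487057408153 80.55812401195756
slab corners seen at pred:
-1 -1 [190.8 112.5]
-1 1 [320.9 112.8]
1 -1 [203.7 321.3]
1 1 [306.7 321.4]
carrier outer end pred [281.6 221.7] [229.5 221.6]
```

View pics/g6.png

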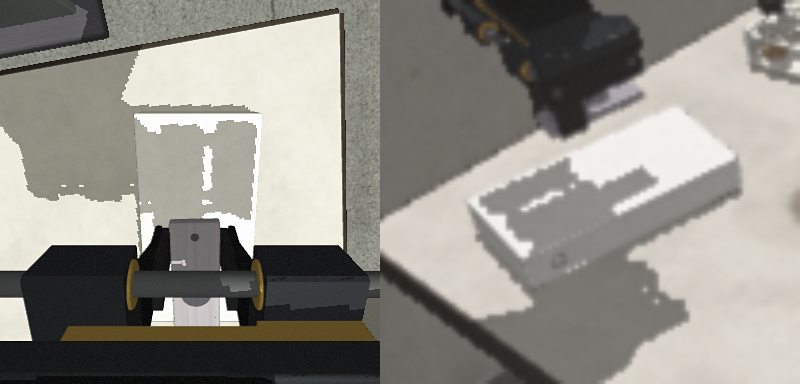

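The carrier is level over the slab (outer end at row 219, column 254). The slab's near edge spans columns 195–322, so I shift 2 mm along tool y and lower it.

Call:
{"name": "arm_command", "arguments": {
  "deltas": [
    [0,0,0,0,0.2,1,0.8],
    [0,0,0,0,0.2,2.5,0.8],
    [0,0,0,0,0.2,4,0.8],
    [0,0,0,0,0.2,5.2,0.8],
    [0,0,0,0,0.2,5.9,0.8],
    [0,0,0,0,0.2,6.3,0.8],
    [0,0,0,0,0.2,6.3,0.8],
    [0,0,0,0,0.2,6.3,0.8]
  ]
}}

```text
time_s: 14.63
tcp_pos: [0.4594, 0.387, 0.0553]
ee_rot: [[-0.986, 0.165, 0.0], [0.165, 0.986, 0.0], [-0.0, 0.0, -1.0]]
wrist_force: [0.6, -0.1, 0.1]
gripper_width: 0.342
gripper_force: 29.9
```

Call:
{"name": "arm_command", "arguments": {
  "deltas": [
    [0,0,0,0,0,0.1,0.8],
    [0,0,0,0,0,0.2,0.8],
    [0,0,0,0,0,0.3,0.8],
    [0,0,0,0,0,0.3,0.8]
  ]
}}

```text
time_s: 14.97
tcp_pos: [0.4592, 0.3872, 0.0524]
ee_rot: [[-0.986, 0.164, 0.001], [0.164, 0.986, 0.001], [-0.0, 0.001, -1.0]]
wrist_force: [-0.2, -0.1, 0.0]
gripper_width: 0.34
gripper_force: 29.9
```

Call:
{"name": "arm_command", "arguments": {
  "deltas": [
    [0,0,0,0,0,0.1,0.8],
    [0,0,0,0,0,0.1,0.8],
    [0,0,0,0,0,0.1,0.8]
  ]
}}

```text
time_s: 15.22
tcp_pos: [0.4592, 0.3873, 0.0523]
ee_rot: [[-0.986, 0.164, 0.001], [0.164, 0.986, 0.001], [-0.001, 0.001, -1.0]]
wrist_force: [-1.4, 0.0, 5.1]
gripper_width: 0.34
gripper_force: 29.9
```

```bash
python3 - <<'E'
from m import *
a=sense(); print(a["tcp_pos"],a["wrist_force"])
w=cam("wrist"); s=cam("scene")
cv2.imwrite("pics/g7.png",np.hstack([w["im"][:,60:440],cv2.resize(s["im"][130:230,90:200],(420,384))]))
E
```

```text
[0.45921761 0.38725931 0.05230303] [-1.40354752  0.01062161  5.14128211]
```

View pics/g7.png

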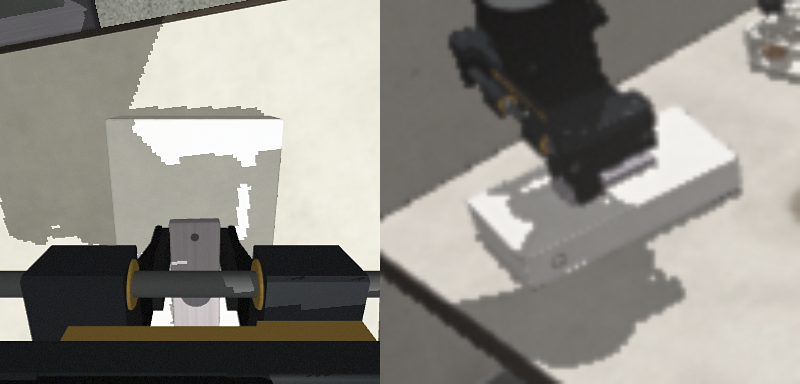

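The carrier sits centred on the slab (column 194.5, slab edges at 107 and 282) and the force shows contact. I'll release it, rise and go back towards the can.

Call:
{"name": "arm_command", "arguments": {
  "deltas": [
    [0,0,0,0,0,0,0.3],
    [0,0,0,0,0,0,-0.1],
    [0,0,0,0,0,0,-0.15],
    [0,0,0,0,0,0,-0.15],
    [0,0,0,0,0,-1,-0.15],
    [0,0,0,0,0,-3,-0.3],
    [0,0,0,0,0,-7,-0.6],
    [0,0,0,0,0,-10,-0.84]
  ]
}}

```text
time_s: 15.98
tcp_pos: [0.4594, 0.387, 0.1532]
ee_rot: [[-0.986, 0.164, 0.001], [0.164, 0.986, -0.0], [-0.001, -0.0, -1.0]]
wrist_force: [1.1, 0.7, 0.3]
gripper_width: 0.723
gripper_force: 0.0
```

Call:
{"name": "arm_command", "arguments": {
  "deltas": [
    [0,0,-0.11,-1,-2,0,-0.84],
    [0,0,-0.22,-2,-5,0,-0.84],
    [0,0,-0.33,-3.5,-8.5,0,-0.84],
    [0,0,-0.44,-5,-12,0,-0.84],
    [0,0,-0.55,-6.5,-15.5,0,-0.84],
    [0,0,-0.66,-7.5,-19,0,-0.84],
    [0,0,-0.77,-8.5,-22.5,0,-0.84],
    [0,0,-0.88,-9,-25,0,-0.84]
  ]
}}

```text
time_s: 16.65
tcp_pos: [0.5067, 0.123, 0.1516]
ee_rot: [[-0.753, -0.658, 0.0], [-0.658, 0.753, -0.0], [-0.0, -0.0, -1.0]]
wrist_force: [0.4, 0.1, 0.2]
gripper_width: 0.918
gripper_force: 0.0
```

```bash
python3 - <<'E'
from m import *
a=sense(); p=a["tcp_pos"]; R=a["ee_rot"]; print(p,np.degrees(np.arctan2(R[1,1],R[0,1])),R.round(3).tolist())
s=cam("scene"); np.save("scene6.npy",s,allow_pickle=True); cv2.imwrite("pics/s6.png",s["im"])
print("to can tool cm",(100*R.T@(np.array([.564,-.1595,.15])-p)).round(2))
E
```

```text
[0.50671764 0.12296803 0.15164034] 131.18082956122717 [[-0.753, -0.658, 0.0], [-0.658, 0.753, -0.0], [-0.0, -0.0, -1.0]]
to can tool cm [ 14.29 -25.03   0.17]
```

Call:
{"name": "arm_command", "arguments": {
  "deltas": [
    [0,0,-0.12,2,-3,0,-0.84],
    [0,0,-0.24,4,-6.5,0,-0.84],
    [0,0,-0.36,6,-10,0,-0.84],
    [0,0,-0.48,8,-13.5,0,-0.84],
    [0,0,-0.6,10,-17,0,-0.84],
    [0,0,-0.72,12,-20.5,0,-0.84],
    [0,0,-0.84,13.8,-24,0,-0.84],
    [0,0,-0.856,14.4,-25.1,0,-0.84]
  ]
}}

```text
time_s: 17.37
tcp_pos: [0.5628, -0.1608, 0.1517]
ee_rot: [[0.004, -1.0, 0.001], [-1.0, -0.004, -0.0], [0.0, -0.001, -1.0]]
wrist_force: [-0.3, 1.2, -0.1]
gripper_width: 0.922
gripper_force: 0.0
```

Call:
{"name": "arm_command", "arguments": {
  "deltas": [
    [0,0,0,0,0,0,-0.84],
    [0,0,0,0,0,0,-0.84],
    [0,0,0,0,0,0,-0.84]
  ]
}}

```text
time_s: 17.62
tcp_pos: [0.5622, -0.1582, 0.1512]
ee_rot: [[-0.001, -1.0, -0.0], [-1.0, 0.001, 0.0], [-0.0, 0.0, -1.0]]
wrist_force: [-0.0, 0.2, 0.2]
gripper_width: 0.919
gripper_force: 0.0
```

```bash
python3 - <<'E'
from m import *
a=sense(); p=a["tcp_pos"]; R=a["ee_rot"]; print(p,np.degrees(np.arctan2(R[1,1],R[0,1])),a["gripper_width"])
w=cam("wrist"); print("can top pred px",proj(w,(.564,-.1595,.072)))
s=np.load("scene6.npy",allow_pickle=True).item()
cv2.imwrite("pics/g8.png",np.hstack([w["im"][:,60:440],cv2.resize(s["im"][130:230,90:200],(420,384))]))
E
```

```text
[ 0.56222902 -0.15821571  0.15115305] 179.9419301672229 0.9189103751538097
can top pred px [253.01279905 206.04426903]
```

View pics/g8.png

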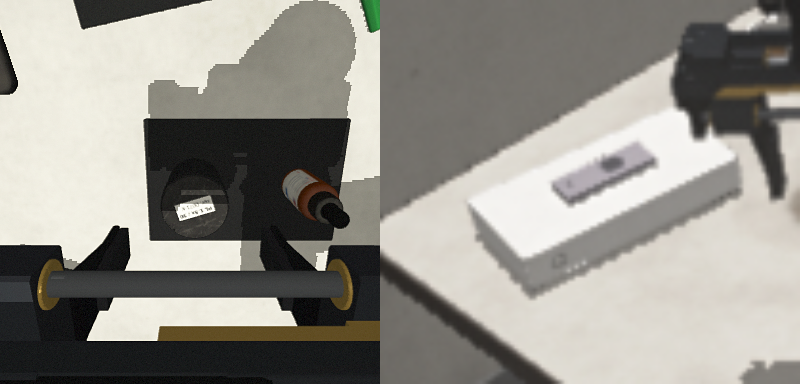

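The carrier lies centred and aligned on the slab. The can (195,205) sits in the same place relative to the jaws as before, so I'll grip it again.

Call:
{"name": "arm_command", "arguments": {
  "deltas": [
    [0,0,0,0,0,1.5,-0.84],
    [0,0,0,0,0,4,-0.84],
    [0,0,0,0,0,7,-0.84],
    [0,0,0,0,0,9.3,-0.84],
    [0,0,0,0,0,10.3,-0.84],
    [0,0,0,0,0,10.3,-0.5],
    [0,0,0,0,0,10.3,0],
    [0,0,0,0,0,10.3,0.5]
  ]
}}

```text
time_s: 18.33
tcp_pos: [0.5639, -0.1579, 0.0498]
ee_rot: [[0.001, -1.0, 0.003], [-1.0, -0.001, -0.0], [0.0, -0.003, -1.0]]
wrist_force: [-0.0, 0.3, -0.8]
gripper_width: 0.774
gripper_force: 0.0
```

Call:
{"name": "arm_command", "arguments": {
  "deltas": [
    [0,0,0,0,0,0,0.5],
    [0,0,0,0,0,0,0.5],
    [0,0,0,0,0,0,0.5],
    [0,0,0,0,0,0,0.5]
  ]
}}

```text
time_s: 18.67
tcp_pos: [0.5632, -0.1583, 0.0496]
ee_rot: [[0.0, -1.0, 0.002], [-1.0, -0.0, -0.0], [0.0, -0.002, -1.0]]
wrist_force: [-0.8, 1.7, 6.0]
gripper_width: 0.618
gripper_force: 30.0
```

Call:
{"name": "arm_command", "arguments": {
  "deltas": [
    [0,0,0,0,0,-0.5,0.5],
    [0,0,0,0,0,-1.5,0.5],
    [0,0,0,0,0,-2.5,0.5],
    [0,0,0,0,0,-3,0.5],
    [0,0,0,0,0,-3,0.5]
  ]
}}

```text
time_s: 19.08
tcp_pos: [0.5637, -0.1585, 0.08]
ee_rot: [[0.0, -1.0, 0.004], [-1.0, -0.0, -0.0], [0.0, -0.004, -1.0]]
wrist_force: [-0.2, -0.4, -1.8]
gripper_width: 0.619
gripper_force: 30.0
```

Call:
{"name": "arm_command", "arguments": {
  "deltas": [
    [0,0,0,-2,0.5,0,0.5],
    [0,0,0,-5.5,1.5,0,0.5],
    [0,0,0,-9.5,2.5,0,0.5],
    [0,0,0,-13.5,3.5,0,0.5],
    [0,0,0,-17.5,4.5,0,0.5],
    [0,0,0,-21.5,5.5,0,0.5],
    [0,0,0,-25,6.1,0,0.5],
    [0,0,0,-26,6.2,0,0.5]
  ]
}}

```text
time_s: 19.75
tcp_pos: [0.4999, 0.1056, 0.0784]
ee_rot: [[0.005, -1.0, 0.001], [-1.0, -0.005, 0.001], [-0.001, -0.001, -1.0]]
wrist_force: [0.3, -0.4, -1.7]
gripper_width: 0.619
gripper_force: 30.0
```

Call:
{"name": "arm_command", "arguments": {
  "deltas": [
    [0,0,0,0,0,0,0.5],
    [0,0,0,0,0,1,0.5],
    [0,0,0,0,0,2,0.5],
    [0,0,0,0,0,2.8,0.5],
    [0,0,0,0,0,3.1,0.5],
    [0,0,0,0,0,3.2,0.5],
    [0,0,0,0,0,3.2,0.5]
  ]
}}

```text
time_s: 20.33
tcp_pos: [0.4995, 0.0999, 0.0456]
ee_rot: [[-0.002, -1.0, -0.003], [-1.0, 0.002, -0.002], [0.002, 0.003, -1.0]]
wrist_force: [-3.6, -0.6, 3.9]
gripper_width: 0.619
gripper_force: 30.0
```

Call:
{"name": "arm_command", "arguments": {
  "deltas": [
    [0,0,0,0,0,-0.4,0.5],
    [0,0,0,-0.1,-0.1,-0.4,0.5],
    [0,0,0,-0.1,-0.1,-0.4,0.5],
    [0,0,0,-0.1,-0.1,-0.4,0.5]
  ]
}}

```text
time_s: 20.67
tcp_pos: [0.5017, 0.1025, 0.0499]
ee_rot: [[-0.001, -1.0, 0.0], [-1.0, 0.001, 0.0], [-0.0, -0.0, -1.0]]
wrist_force: [0.4, 0.1, -2.0]
gripper_width: 0.624
gripper_force: 30.0
```

Call:
{"name": "arm_command", "arguments": {
  "deltas": [
    [0,0,0,0,0,0.2,0.5],
    [0,0,0,0,0,0.3,0.5],
    [0,0,0,0,0,0.35,0.5],
    [0,0,0,0,0,0.35,0.5]
  ]
}}

```text
time_s: 21.0
tcp_pos: [0.5013, 0.1026, 0.0462]
ee_rot: [[0.0, -1.0, -0.001], [-1.0, -0.0, -0.0], [0.0, 0.001, -1.0]]
wrist_force: [0.2, -1.3, -2.0]
gripper_width: 0.622
gripper_force: 30.0
```

Call:
{"name": "arm_command", "arguments": {
  "deltas": [
    [0,0,0,0.1,0,0,0.5],
    [0,0,0,0.1,0,0.05,0.5],
    [0,0,0,0.1,0,0.1,0.5],
    [0,0,0,0.1,0,0.1,0.5]
  ]
}}

```text
time_s: 21.33
tcp_pos: [0.5016, 0.1017, 0.0456]
ee_rot: [[0.0, -1.0, 0.0], [-1.0, -0.0, 0.0], [-0.0, -0.0, -1.0]]
wrist_force: [0.3, 0.2, -1.0]
gripper_width: 0.618
gripper_force: 30.0
```

Call:
{"name": "arm_command", "arguments": {
  "deltas": [
    [0,0,0,0,0,0,0.5],
    [0,0,0,0,0,0,0],
    [0,0,0,0,0,0,-0.6],
    [0,0,0,0,0,0,-0.8],
    [0,0,0,0,0,-2,-0.84],
    [0,0,0,0,0,-5,-0.84],
    [0,0,0,0,0,-8.5,-0.84],
    [0,0,0,0,0,-10.2,-0.84]
  ]
}}

```text
time_s: 22.0
tcp_pos: [0.5034, 0.1023, 0.1516]
ee_rot: [[0.001, -1.0, 0.006], [-1.0, -0.001, 0.002], [-0.002, -0.006, -1.0]]
wrist_force: [0.3, 0.5, 0.2]
gripper_width: 0.901
gripper_force: 0.0
```

Call:
{"name": "arm_command", "arguments": {
  "deltas": [
    [0,0,0,2,0.3,0,-0.84],
    [0,0,0,6,1,0,-0.84],
    [0,0,0,10,1.7,0,-0.84],
    [0,0,0,14,2.4,0,-0.8],
    [0,0,0,18,3.1,0,-0.6],
    [0,0,0,22,3.8,0,-0.5],
    [0,0,0,25.3,4.2,0,-0.5],
    [0,0,0,26.1,4.2,0,-0.5]
  ]
}}

```text
time_s: 22.67
tcp_pos: [0.4583, -0.1628, 0.1477]
ee_rot: [[-0.004, -1.0, -0.0], [-1.0, 0.004, -0.0], [0.0, 0.0, -1.0]]
wrist_force: [1.0, -0.4, -0.2]
gripper_width: 0.763
gripper_force: 0.0
```

Call:
{"name": "arm_command", "arguments": {
  "deltas": [
    [0,0,0,0,0,0,-0.5],
    [0,0,0,0,0,0,-0.5],
    [0,0,0,0,0,0,-0.5]
  ]
}}

```text
time_s: 22.92
tcp_pos: [0.4597, -0.1586, 0.1476]
ee_rot: [[0.001, -1.0, 0.0], [-1.0, -0.001, 0.0], [-0.0, -0.0, -1.0]]
wrist_force: [0.6, 0.2, -0.7]
gripper_width: 0.749
gripper_force: 0.0
```

```bash
python3 - <<'E'
from m import *
a=sense(); p=a["tcp_pos"]; R=a["ee_rot"]; print(p,np.degrees(np.arctan2(R[1,1],R[0,1])),a["gripper_width"])
w=cam("wrist"); np.save("wrist7.npy",w,allow_pickle=True); s=cam("scene"); np.save("scene7.npy",s,allow_pickle=True)
print("pred cap top, shoulder",proj(w,(.4588,-.1594,.106)),proj(w,(.4588,-.1594,.064)))
s0=np.load("scene0.npy",allow_pickle=True).item()
f=lambda x:cv2.resize(x["im"][170:250,195:275],(300,300),interpolation=cv2.INTER_CUBIC)
o=np.zeros((600,680,3),np.uint8); o[:384,:380]=w["im"][:,60:440]; o[:300,380:]=f(s0); o[300:,380:]=f(s); cv2.imwrite("pics/g9.png",o)
for c in(s0,s):
    _,k=blob(c["im"].mean(2)<70,(200,192,234,232)); print("can px",k.min(0),k.max(0),k.mean(0).round(1))
E
```

```text
[ 0.45974287 -0.15860103  0.14762619] -179.9466651847685 0.7492782739226043
pred cap top, shoulder [256.72788517 225.97163227] [256.42464348 204.69067894]
can px [208. 197.] [228. 226.] [217.3 209.7]
can px [209. 197.] [228. 225.] [219.9 211.4]
```

View pics/g9.png

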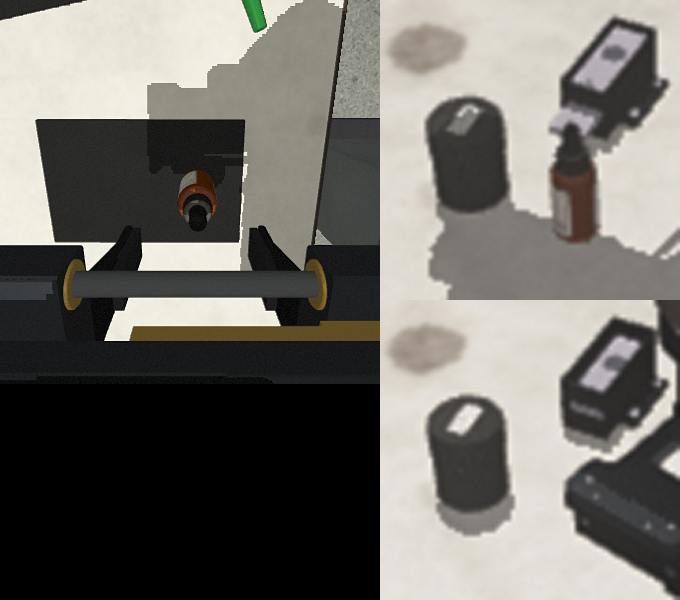

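The can stands as it did at the start (same silhouette within 1 px). The bottle (257,200) is centred between the jaws, so I'll grip it.

Call:
{"name": "arm_command", "arguments": {
  "deltas": [
    [0,0,0,0,0,2,-0.5],
    [0,0,0,0,0,4.5,-0.5],
    [0,0,0,0,0,6.8,-0.5],
    [0,0,0,0,0,8,-0.5],
    [0,0,0,0,0,8.45,-0.5],
    [0,0,0,0,0,8.45,-0.5],
    [0,0,0,0,0,8.45,-0.2],
    [0,0,0,0,0,8.45,0.3]
  ]
}}

```text
time_s: 23.68
tcp_pos: [0.4605, -0.159, 0.0641]
ee_rot: [[0.001, -1.0, 0.002], [-1.0, -0.001, -0.0], [0.0, -0.002, -1.0]]
wrist_force: [0.1, 0.1, 0.3]
gripper_width: 0.672
gripper_force: 0.0
```

Call:
{"name": "arm_command", "arguments": {
  "deltas": [
    [0,0,0,0,0,0,0.8],
    [0,0,0,0,0,0,0.8],
    [0,0,0,0,0,0,0.8],
    [0,0,0,0,0,0,0.8],
    [0,0,0,0,0,0,0.8],
    [0,0,0,0,0,0,0.8]
  ]
}}

```text
time_s: 24.18
tcp_pos: [0.4595, -0.1594, 0.0633]
ee_rot: [[-0.0, -1.0, 0.0], [-1.0, 0.0, -0.0], [0.0, -0.0, -1.0]]
wrist_force: [-0.1, 0.1, 3.1]
gripper_width: 0.362
gripper_force: 29.9
```

Call:
{"name": "arm_command", "arguments": {
  "deltas": [
    [0,0,0,0,0,-0.5,0.8],
    [0,0,0,0,0,-1.5,0.8],
    [0,0,0,0,0,-2.5,0.8],
    [0,0,0,0,0,-3,0.8],
    [0,0,0,0,0,-3,0.8]
  ]
}}

```text
time_s: 24.6
tcp_pos: [0.4603, -0.1594, 0.0942]
ee_rot: [[0.0, -1.0, 0.003], [-1.0, -0.0, -0.0], [0.0, -0.003, -1.0]]
wrist_force: [0.6, 0.1, -1.2]
gripper_width: 0.357
gripper_force: 29.9
```

Call:
{"name": "arm_command", "arguments": {
  "deltas": [
    [0,0,0,-1.5,-0.5,0,0.8],
    [0,0,0,-4,-1.4,0,0.8],
    [0,0,0,-7,-2.4,0,0.8],
    [0,0,0,-10,-3.5,0,0.8],
    [0,0,0,-13,-4.5,0,0.8],
    [0,0,0,-15.5,-5.3,0,0.8],
    [0,0,0,-17,-5.8,0,0.8],
    [0,0,0,-17.2,-5.9,0,0.8]
  ]
}}

```text
time_s: 25.27
tcp_pos: [0.5195, 0.0152, 0.0926]
ee_rot: [[0.003, -1.0, 0.001], [-1.0, -0.003, 0.0], [-0.0, -0.001, -1.0]]
wrist_force: [1.0, -0.6, -1.0]
gripper_width: 0.363
gripper_force: 29.9
```

Call:
{"name": "arm_command", "arguments": {
  "deltas": [
    [0,0,0,0,0,0,0.8],
    [0,0,0,0,0,1,0.8],
    [0,0,0,0,0,2,0.8],
    [0,0,0,0,0,2.7,0.8],
    [0,0,0,0,0,3,0.8],
    [0,0,0,0,0,3.2,0.8],
    [0,0,0,0,0,3.2,0.8],
    [0,0,0,0,0,3.2,0.8]
  ]
}}

```text
time_s: 25.93
tcp_pos: [0.5186, 0.0124, 0.061]
ee_rot: [[-0.0, -1.0, 0.0], [-1.0, 0.0, -0.0], [0.0, -0.0, -1.0]]
wrist_force: [0.5, -0.2, -0.4]
gripper_width: 0.36
gripper_force: 29.9
```

Call:
{"name": "arm_command", "arguments": {
  "deltas": [
    [0,0,0,-0.1,0,0.05,0.8],
    [0,0,0,-0.1,0,0.1,0.8],
    [0,0,0,-0.1,0,0.15,0.8],
    [0,0,0,-0.1,0,0.15,0.8]
  ]
}}

```text
time_s: 26.27
tcp_pos: [0.5186, 0.0137, 0.0597]
ee_rot: [[0.0, -1.0, 0.0], [-1.0, -0.0, 0.0], [-0.0, -0.0, -1.0]]
wrist_force: [-0.6, -0.5, -0.3]
gripper_width: 0.359
gripper_force: 29.9
```

Call:
{"name": "arm_command", "arguments": {
  "deltas": [
    [0,0,0,0,0,0.05,0.8],
    [0,0,0,0,0,0.1,0.8],
    [0,0,0,0,0,0.1,0.8]
  ]
}}

```text
time_s: 26.52
tcp_pos: [0.5187, 0.0137, 0.0593]
ee_rot: [[0.0, -1.0, 0.0], [-1.0, -0.0, -0.0], [0.0, -0.0, -1.0]]
wrist_force: [-1.7, 0.2, 5.0]
gripper_width: 0.356
gripper_force: 29.9
```

Call:
{"name": "arm_command", "arguments": {
  "deltas": [
    [0,0,0,0,0,0,0.1],
    [0,0,0,0,0,0,-0.4],
    [0,0,0,0,0,0,-0.5],
    [0,0,0,0,0,0,-0.5],
    [0,0,0,0,0,-1,-0.5],
    [0,0,0,0,0,-3,-0.5],
    [0,0,0,0,0,-6,-0.5],
    [0,0,0,0,0,-9,-0.5]
  ]
}}

```text
time_s: 27.18
tcp_pos: [0.518, 0.0134, 0.1496]
ee_rot: [[0.0, -1.0, -0.002], [-1.0, -0.0, -0.001], [0.001, 0.002, -1.0]]
wrist_force: [0.3, 0.4, -0.4]
gripper_width: 0.74
gripper_force: 0.0
```

Call:
{"name": "arm_command", "arguments": {
  "deltas": [
    [0,0,0,0,0,-3,-1],
    [0,0,0,-2,-1,-6,-1],
    [0,0,0,-5,-2,-9,-1],
    [0,0,0,-8,-3.5,-11.5,-1],
    [0,0,0,-10.5,-4.6,-12.2,-1],
    [0,0,0,-10.7,-4.6,-12.2,-1],
    [0,0,0,-10.7,-4.6,-12.2,-1],
    [0,0,0,-10.7,-4.6,-12.2,-1]
  ]
}}

```text
time_s: 27.85
tcp_pos: [0.5636, 0.1203, 0.27]
ee_rot: [[0.0, -1.0, -0.002], [-1.0, -0.0, -0.001], [0.001, 0.002, -1.0]]
wrist_force: [-0.9, -0.7, -0.3]
gripper_width: 1.0
gripper_force: 0.0
```

```bash
python3 - <<'E'
from m import *
a=sense(); print(a["tcp_pos"],a["wrist_force"])
w0=np.load("wrist1.npy",allow_pickle=True).item(); w=cam("wrist"); s=cam("scene"); s0=np.load("scene0.npy",allow_pickle=True).item()
for c in(w0,w):
    im=c["im"].astype(int); g=im.mean(2); _,k=blob(g<95,(270,118,345,188)); h=cv2.convexHull(k.astype(np.int32)); m=np.zeros(g.shape,np.uint8); cv2.fillPoly(m,[h],1); k=max(cv2.findContours(m,0,1)[0],key=len)[:,0].astype(float)
    cyl(c,k,.0285,.068,1,"can top"); cyl(c,k,.0285,0,-1,"can foot")
    _,k=blob(((im[...,2]-im[...,0])>25)|(g<70),(268,48,320,104)); cyl(c,k,.0165,.06,1,"bottle sh")
    _,k=blob((g<45),(283,54,316,96)); print("cap",onz(c,*(k.min(0)+k.max(0))/2,.1))
    _,k=blob(g>130,(150,110,236,166)); rect(c,k,.042 if c is w0 else .034,"top carrier")
f=lambda x:cv2.resize(x["im"][170:250,195:275],(300,300),interpolation=cv2.INTER_CUBIC)
o=np.zeros((600,780,3),np.uint8); o[:360,:480]=cv2.resize(w["im"],(480,360)); o[:300,480:]=f(s0); o[300:,480:]=f(s)
o[360:,:264]=cv2.resize(s["im"][130:230,90:200],(264,240)); cv2.imwrite("pics/g10.png",o)
E
```

```text
[0.5636475  0.12032304 0.27002355] [-0.93057542 -0.69806512 -0.25777324]
can top z 0.068 c [0.5027 0.0998] rms mm 0.6 62
can foot z 0 c [0.499  0.1027] rms mm 0.53 53
bottle sh z 0.06 c [0.5197 0.0138] rms mm 0.41 40
cap [0.52371766 0.01602289 0.1       ]
top carrier c [0.6452 0.0851] size [0.1104 0.0685] ang 0.1 [[0.5899999737739563, 0.11919999867677689], [0.5900999903678894, 0.050700001418590546], [0.7005000114440918, 0.050999999046325684], [0.7003999948501587, 0.11949999630451202]]
can top z 0.068 c [0.5037 0.1002] rms mm 0.71 60
can foot z 0 c [0.5001 0.1031] rms mm 0.58 54
bottle sh z 0.06 c [0.5191 0.0147] rms mm 0.39 39
cap [0.52286347 0.01716494 0.1       ]
top carrier c [0.6414 0.0843] size [0.078  0.0287] ang 12.7 [[0.6003000140190125, 0.08969999849796295], [0.6065999865531921, 0.0617000013589859], [0.6826000213623047, 0.07880000025033951], [0.6762999892234802, 0.10689999908208847]]
```

View pics/g10.png

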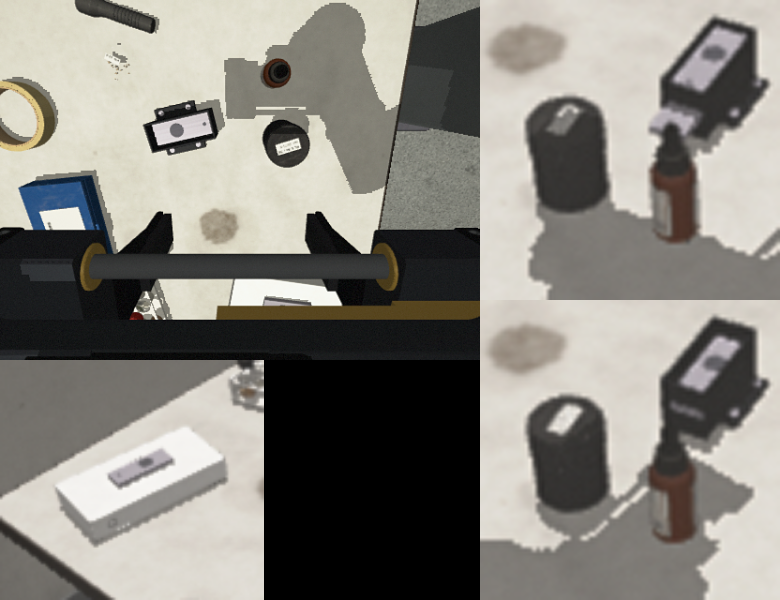

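The picture shows the can and the bottle upright within about 1 mm of where they started. The top carrier is still in the magazine and has sunk 8 mm, and the drawn carrier lies centred along the slab. Handing in.

```bash
python3 -c "
from station import finish_job
print(finish_job())"
```

```text
the job is handed in; nothing more can be done
None
```

The job is handed in: the bottom carrier lies flat and lengthwise in the middle of the slab, the two above it stayed in the magazine, and the bottle and can stand upright within about 1 mm of where they started, with the torch and vial left alone.

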